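# Lock the retaining bar of a test-panel rack with its pin

### The job

Swing the steel retaining bar of the panel rack fully shut, so that the eye at its end sits home in the fork and the holes line up. Then take the long pin from the white stand and thread it down through fork and eye until its flange rests on the fork. Leave the short pin in the stand.

Things in the scene. Friction and masses are not known exactly. Their poses are not given: they have to be found in the camera images.
- rack: Fixed grey rack of coated test panels with a white fork at one corner, base plate 250 x 250 x 12 mm. Origin on the table under it, z up. In its frame (mm): five panels, tops at most 90 above the table, fill x -50 to 115, y -80 to 70; the bar's pivot is at x 100, y -125, the fork at x -90, y -125.
- fork_hole (a point): Centre of the hole on top of the white fork's upper ear, 78 mm above the table; axes as the rack's. Two level ears 36 x 36 mm (z 40-50 and 68-78 mm), each with a vertical 15 mm round hole; an upright web on their rack +y side joins them and stops the bar, other sides open. Free space of 28 mm under the lower ear.
- bar (a joint): Angle (rad) of the steel retaining bar about its vertical pivot. 0 = shut against the fork's web (hard stop), pointing along rack -x, its eye between the ears and all holes in line; grows to 1.2 as it opens, anticlockwise from above. Light friction (about 1.4 N at the knob); stays where left.
- bar_knob (a point): Centre of the top of the black upright round knob on the bar, 18 mm diameter, 40 mm tall (65 to 105 mm above the table), 110 mm from the pivot; grip it from above or push it sideways.
- bar_eye (a point): Centre of the 15 mm hole in the 32 x 32 mm eye at the bar's end, on its top face 65 mm above the table, 190 mm from the pivot. The bar is 12 mm thick (z 53-65 mm) and 22 mm wide.
- bar_pivot (a point): Point on the bar's pivot axis, at the bar's top face.
- pin_stand: Fixed white block, 50 (x) x 130 (y) x 40 mm high, origin at the centre of its underside. Two vertical blind holes of 13 mm, 32 mm deep, at y -35 and +35 mm; one holds the long pin and one the short pin, either way round.
- lock_pin: The long loose steel pin, standing tip down in the stand, higher and with the bigger knob. Origin at the tip, z towards the head. Shank 12 mm diameter, 60 mm long, tapering to 6 mm over the last 7; then flange 28 mm diameter, 4 thick (60-64 from the tip); then round grip knob 22 diameter, 30 tall (64-94). About 90 g. Home: flange on the upper ear, tip 60 mm below its top.
- short_pin: The short steel pin, loose, standing in the other hole of the stand; not to be used. Origin at the tip, z up. Shank 12 mm by 42 mm long, flange 28 mm, knob 16 mm diameter and 18 mm tall, 64 mm in all.
Not all that is in view belongs to the job. What is shaped like the pin_stand but turquoise is not meant.

How it is judged:
By the outcome, as a careful person would: the job done as asked, in the order asked, and still so for the second after the job is handed in, with the robot touching nothing.
It also fails if it takes over 58 s, if anything falls off the work surface, if the arm or the gripper's body presses on something with over 40 N, if the wrist force passes 120 N, or if a joint passes its speed limit or range.

### The arm

A 6-joint arm with a two-finger parallel gripper is mounted at the origin on the work surface. World frame = base frame: x ahead of the robot, y to its left, z up, the work surface at z = 0. Lengths are in m, angles in rad, forces in N, time in s.
With the tool pointing down it reaches from about 0.375 to 0.9 m from the base axis. Payload 3.1 kg.
Tool frame: the origin (TCP) lies midway between the tips of the shut fingers; the grasp point (between the pads) lies 19 mm behind it (pinch_z is the distance from the TCP to the grasp point, in m); y points along the fingers, z is the direction in which the jaws open and shut, and the axes are right-handed (so a half turn about y gives the same grasp; the last joint's range is limited). The gripper opens to 87 mm and grips with 3 to 60 N. Pads are 19 mm wide; open, the fingers measure 117 mm over their backs; the gripper's body (75 mm by 190 mm) begins 51 mm behind the grasp point.
Start: joints at [1.024, 0.527, 1.433, -0, 1.181, -0.178], TCP at [0.225, 0.583, 0.191] pointing down, gripper open.
Joint ranges: [-3.08, 3.08], [-0.75, 2.2], [0.22, 2.44], [-1.43, 4.57], [0, 2.65], [-2.85, 2.85]. Speed limits (rad/s): [2.79, 2.79, 3.14, 3.14, 3.14, 3.14].

### API

Orientations are given as a unit quaternion [x, y, z, w].
In Python, from rig import * gives the robot as it stands.
- The arm moves only by the tool drive_tool, never from a script. Its argument "plan" is a list of rows, each a list of 7 numbers: the shift along the tool's x, y, z in mm, then the turn, a rotation vector about the tool's x, y, z in degrees, then the finger opening in mm, from 0 to 87. A call has 1 to 10 rows; each row is the pose to reach, as a shift and turn from the pose commanded when the call began, along the tool's axes at that moment; what a row does not reach only later rows make up. A row lasts 1/10 s, in which the tool goes at most 50 mm and 8.59 degrees, less where a joint would pass 70% of its speed; a pose out of reach is approached as far as the arm can. A call with a gripper value outside its range is refused whole. The fingers move at their own pace and stop on an object; "newtons" is the grip in N (left out, the last holds). Time passes only in rows, so rows that repeat a pose let the fingers close. It gives the time, the measured TCP pose, the force and the opening at its end, in the units of the state.
- get_obs(): the state, without advancing time (a new reading comes with each control period).
- camera(name): name is "scene" or "top"; returns the picture (400x640x3 uint8, blue, green, red); there is no depth.
- get_calibration(name): a dict with "fx", "fy", "cx", "cy" (pixels), "D" ([k1, k2, p1, p2, k3] as OpenCV has them; the pictures are not rectified), "origin" and "rotation" of the camera in the world. Camera axes: x right, y down, z forward; pixel columns grow to the right and rows downward; lengths in m; the calibration is good to about 2 mm. A picture is of the moment at which its call begins. get_calibration takes no time and is no camera call.
- hand_in(): hands the job in, once; it reports no verdict.
Trained networks look in the newest picture that a camera, given by its name, has taken for a name from the list of things; names that differ only in an ending like _2 or _b are one class to them, and where a whole thing is asked for, a point or a joint stands for the part that bears it (a point fixed in the world has none). Each returns a list of dicts, best first, with "conf" (0 to 1); they miss things now and then, are a little off and sometimes report something else, mostly with a low value. They report only what shows in the picture. A call takes as long as a camera call. They do not tell look-alikes from the thing itself.
- spot_in(camera, target): "location" ([column, row] in pixels, amid what is visible of it).
- mark_of(camera, target): "location" ([column, row] in pixels: a listed point, or the origin of a listed thing).
The state is a dict: "time": time; "q": joint angles; "joint_velocities": joint speeds; "joint_torque": joint torques, N m; "position": TCP position; "tool_rot": TCP orientation; "ft_force": force on the tool from outside, world axes, zero at the start; "moment": the same for the moment, N m; "grip_width": finger opening in m.
Only numpy, scipy, OpenCV 4.12 (cv2) and the standard library are available. Lean on these libraries where they do the work, as an engineer would, in place of code of your own. Each camera call takes 0.05 s, during which the arm holds its last target. There are 200 camera calls.

## Working session

There is one attempt and no reset: what is moved stays moved. The work goes in short steps, Python scripts to look and compute and a tool call to move; the robot and the scene stay as the last step left them, time stands still between calls to the robot, and variables do not carry over. Pictures are saved under pics/ and viewed, about 8 in all and at most 12, crops included, and the job is handed in when it is done.

Besides the shell and the picture viewer there is one more tool, called as name(argument=value, ...) on one line, values as JSON. drive_tool: Moves the arm, as the interface text tells. Its arguments: {"type":"object","properties":{"plan":{"type":"array","items":{"type":"array","items":{"type":"number"}}},"newtons":{"type":"number"}},"required":["plan"]}

```bash
mkdir -p pics; ls; cat > h.py <<'E'
from rig import *
import numpy as np, cv2
from scipy.spatial.transform import Rotation as R
def ray(cam,px):
    c=get_calibration(cam)
    K=np.array([[c["fx"],0,c["cx"]],[0,c["fy"],c["cy"]],[0,0,1]])
    u=cv2.undistortPoints(np.array([[px]],float),K,np.array(c["D"],float))[0,0]
    return np.array(c["origin"]),np.array(c["rotation"]).reshape(3,3)@np.array([u[0],u[1],1])
def at_z(cam,px,z):
    o,d=ray(cam,px); return o+d*(z-o[2])/d[2]
def tri(p1,p2):
    o1,d1=ray("top",p1);o2,d2=ray("scene",p2)
    t=np.linalg.lstsq(np.c_[d1,-d2],o2-o1,rcond=None)[0]
    a,b=o1+t[0]*d1,o2+t[1]*d2
    return (a+b)/2,np.linalg.norm(a-b)
def proj(cam,P):
    c=get_calibration(cam);Rm=np.array(c["rotation"]).reshape(3,3)
    K=np.array([[c["fx"],0,c["cx"]],[0,c["fy"],c["cy"]],[0,0,1]])
    rv=cv2.Rodrigues(Rm.T)[0];t=-Rm.T@np.array(c["origin"])
    return cv2.projectPoints(np.array(P,float).reshape(-1,3),rv,t,K,np.array(c["D"],float))[0][:,0]
E
python3 - <<'E'
from h import *
for n in("top","scene"):
    cv2.imwrite(f"pics/{n}0.png",camera(n)); c=get_calibration(n); print(n,c["origin"],np.round(c["rotation"],3).tolist(),c["fx"])
Z={"fork_hole":.078,"bar_knob":.105,"bar_eye":.065,"bar_pivot":.065,"rack":0,"pin_stand":0,"lock_pin":.008,"short_pin":.008}
for t in Z:
  for n in("top","scene"):
    for d in mark_of(n,t)[:3]: print(t,n,np.round(d["location"],1),round(d["conf"],2),np.round(at_z(n,d["location"],Z[t]),4))
o=get_obs();print(o)
E
```

```text
pics
top [ 0.35600928 -0.15300791  0.90603508] [0.742, -0.662, 0.07, -0.074] 364.0726334419854
scene [ 0.95323653 -0.67258534  0.66896504] [0.863, 0.277, -0.139, -0.399] 399.193190893512Traceback (most recent call last):
  File "<stdin>", line 7, in <module>
  File "h.py", line 10, in at_z
    o,d=ray(cam,px); return o+d*(z-o[2])/d[2]
        ~~~^^^^^^^^
  File "h.py", line 8, in ray
    return np.array(c["origin"]),np.array(c["rotation"]).reshape(3,3)@np.array([u[0],u[1],1])
                                 ~~~~~~~~~~~~~~~~~~~~~~~~~~~~~~~^^^^^
ValueError: cannot reshape array of size 4 into shape (3,3)
```

```bash
sed -i 's/np.array(c\["rotation"\]).reshape(3,3)/R.from_quat(c["rotation"]).as_matrix()/' h.py
python3 - <<'E'
from h import *
for n in("top","scene"):
    print(n,np.round(R.from_quat(get_calibration(n)["rotation"]).as_matrix()[:,2],2))
Z={"fork_hole":.078,"bar_knob":.105,"bar_eye":.065,"bar_pivot":.065,"rack":0,"pin_stand":0,"lock_pin":.008,"short_pin":.008}
for t in Z:
  for n in("top","scene"):
    for d in mark_of(n,t)[:3]: print(t,n,np.round(d["location"],1),round(d["conf"],2),np.round(at_z(n,d["location"],Z[t]),4))
o=get_obs();print(o)
E
```

```text
top [ 0.2   0.02 -0.98]
scene [-0.46  0.61 -0.64]
fork_hole top [247.1 202.4] 0.96 [0.4866 0.0297 0.078 ]
fork_hole scene [342.8 156.3] 0.75 [0.4771 0.0367 0.078 ]
bar_knob top [276.4 158.1] 0.84 [ 0.5921 -0.0272  0.105 ]
bar_knob top [417.  225.6] 0.25 [ 0.4735 -0.358   0.105 ]
bar_knob top [207.8 166.8] 0.24 [0.5538 0.1262 0.105 ]
bar_knob scene [369.9 173.2] 0.84 [ 0.5897 -0.017   0.105 ]
bar_eye top [299.7 191.9] 0.69 [ 0.5278 -0.0872  0.065 ]
bar_eye scene [332.4 188.7] 0.83 [ 0.5223 -0.0738  0.065 ]
bar_pivot top [257.3 128.3] 0.87 [0.6742 0.0363 0.065 ]
bar_pivot scene [415.3 188.6] 0.91 [0.6844 0.039  0.065 ]
bar_pivot scene [230.1 281.3] 0.21 [ 0.5231 -0.4088  0.065 ]
rack scene [396.  170.6] 0.83 [0.5757 0.1568 0.    ]
pin_stand top [444.2 175.1] 0.84 [ 0.6278 -0.4475  0.    ]
pin_stand top [439.4 293.7] 0.79 [ 0.3291 -0.45    0.    ]
pin_stand top [399.2 229.6] 0.6 [ 0.4739 -0.341   0.    ]
pin_stand scene [162.2 272.9] 0.93 [ 0.3399 -0.4519  0.    ]
pin_stand scene [255.6 340.6] 0.9 [ 0.6145 -0.4483  0.    ]
pin_stand scene [238.7 271.3] 0.79 [ 0.4724 -0.3509  0.    ]
loc
[... 203 characters left out ...]
 0.69 [ 0.4599 -0.3133  0.008 ]
{'time': 0.95, 'q': array([ 1.02351750e+00,  5.27462021e-01,  1.43266858e+00, -2.55480446e-06,
        1.18137009e+00, -1.78496348e-01]), 'joint_velocities': array([ 0.0003501 ,  0.0017849 , -0.00015551, -0.00137206, -0.00061674,
       -0.00081562]), 'joint_torque': array([ 4.58348113e-04, -4.40005875e+01, -1.76990515e+01,  6.34326087e-02,
        5.03171864e-02, -2.30143132e-05]), 'position': array([0.22527555, 0.58299768, 0.19058178]), 'tool_rot': array([-0.6950899 ,  0.12963404, -0.12965869,  0.6951501 ]), 'ft_force': array([ 0.4850818 , -0.00644057,  0.30043848]), 'moment': array([-0.02688757, -0.02199217,  0.00754452]), 'grip_width': 0.08697255366388904}
```

View pics/top0.png

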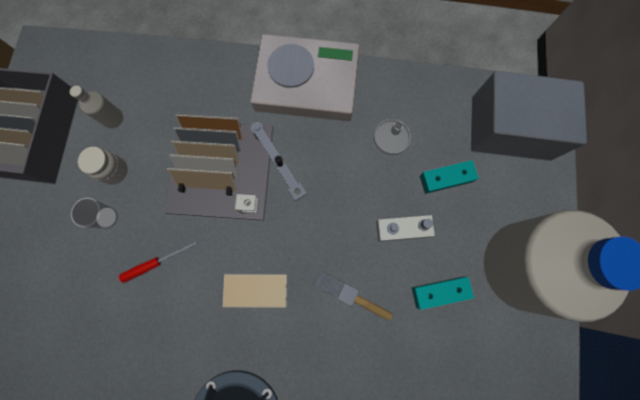

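View pics/scene0.png

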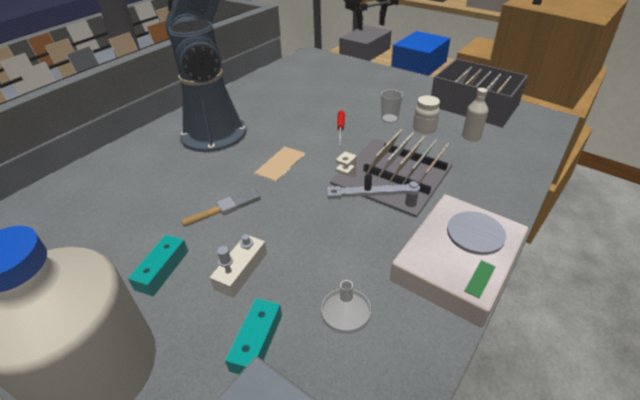

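```bash
python3 - <<'E'
import cv2,numpy as np
t=cv2.imread("pics/top0.png");s=cv2.imread("pics/scene0.png")
f=lambda im,x,y,w,h:cv2.resize(im[y:y+h,x:x+w],(400,300),interpolation=cv2.INTER_CUBIC)
# 100x75 crops, x4
cv2.imwrite("pics/c1.png",np.vstack([np.hstack([f(t,220,150,100,75),f(t,360,190,100,75)]),np.hstack([f(s,320,140,100,75),f(s,200,220,100,75)])]))
E
```

```text
(no output)
```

View pics/c1.png

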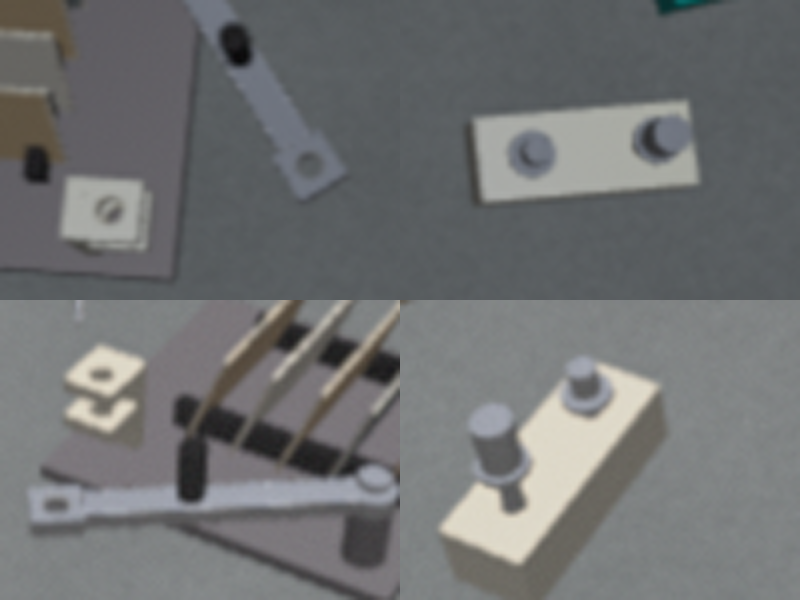

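```bash
python3 - <<'E'
from h import *
P={"fork":([246.9,201.9],[345.1,158.4],.078),"eye":([297.1,190.4],[333.6,190.9],.065),"knob":([278.4,159.1],[367.6,174.6],.105),"pin":([427.6,222.6],[222.9,249.1],.102),"pinflange":([425.2,224.5],[225.0,260.5],.070)}
for k,(a,b,z) in P.items():
    print(k,np.round(at_z("top",a,z),4),np.round(at_z("scene",b,z),4),*[np.round(v,4) for v in tri(a,b)])
c=[at_z("top",[360+(x-400)/4-.4,190+y/4-.4],.04) for x,y in[(473,118),(688,100),(700,183),(483,203)]]
c=np.array(c);print(np.round(c,4),c.mean(0),np.linalg.norm(c[1]-c[0]),np.linalg.norm(c[2]-c[1]))
c=[at_z("scene",[200+(x-400)/4-.4,220+(y-300)/4-.4],.04) for x,y in[(441,529),(522,565),(663,387),(582,352)]]
print(np.round(c,4))
E
```

```text
fork [0.4877 0.0303 0.078 ] [0.4872 0.0322 0.078 ] [0.4879 0.0304 0.0791] 0.001
eye [ 0.5307 -0.0806  0.065 ] [ 0.5294 -0.0789  0.065 ] [ 0.5304 -0.0806  0.0666] 0.0003
knob [ 0.5903 -0.0321  0.105 ] [ 0.5881 -0.0247  0.105 ] [ 0.5903 -0.0316  0.1096] 0.0034
pin [ 0.4833 -0.382   0.102 ] [ 0.4817 -0.3793  0.102 ] [ 0.4833 -0.3809  0.1044] 0.0011
pinflange [ 0.4833 -0.3858  0.07  ] [ 0.481  -0.3812  0.07  ] [ 0.4834 -0.3839  0.0739] 0.0021
[[ 0.4881 -0.2797  0.04  ]
 [ 0.5136 -0.4083  0.04  ]
 [ 0.4644 -0.4182  0.04  ]
 [ 0.4381 -0.2898  0.04  ]] [ 0.4760572  -0.34900638  0.04      ] 0.13109511832037068 0.05022137626963854
[[ 0.464  -0.4141  0.04  ]
 [ 0.5134 -0.4056  0.04  ]
 [ 0.4892 -0.2778  0.04  ]
 [ 0.4342 -0.2843  0.04  ]]
```

```bash
cat >> h.py <<'E'
def state(tgt=None,img=None):
    o=get_obs();M=R.from_quat(o["tool_rot"]).as_matrix()
    print("t",round(o["time"],2),"p",np.round(o["position"]*1e3,1),"F",np.round(o["ft_force"],1),"w",round(o["grip_width"]*1e3,1),"q",np.round(o["q"],2))
    print("axes(rows xyz)",np.round(M.T,3).tolist())
    if tgt is not None: print("shift mm",np.round(M.T@(np.array(tgt)-o["position"]*1e3),1))
    return o,M
E
python3 - <<'E'
from h import *
o,M=state([590,-90,200])
# turn so jaw axis = world x (either sign)
for s in(1,-1):
    z=np.array([s,0,0]);y=np.array([0,0,-1.]);x=np.cross(y,z)
    D=np.c_[x,y,z]; print(s,np.degrees((R.from_matrix(M).inv()*R.from_matrix(D)).as_rotvec()))
E
```

```text
t 0.95 p [225.3 583.  190.6] F [ 0.5 -0.   0.3] w 87.0 q [ 1.02  0.53  1.43 -0.    1.18 -0.18]
axes(rows xyz) [[0.933, -0.36, 0.0], [0.0, 0.0, -1.0], [0.36, 0.933, 0.0]]
shift mm [ 582.8   -9.5 -496.3]
1 [-5.16663843e-03  6.88703759e+01 -2.16504505e-03]
-1 [-2.39522186e-03 -1.11129624e+02  5.71592971e-03]
```

drive_tool(plan=[[602,-9,-483,0,68.9,0,0],[602,-9,-483,0,68.9,0,0],[602,-9,-483,0,68.9,0,0],[602,-9,-483,0,68.9,0,0],[602,-9,-483,0,68.9,0,0],[602,-9,-483,0,68.9,0,0],[602,-9,-483,0,68.9,0,0],[602,-9,-483,0,68.9,0,0],[602,-9,-483,0,68.9,0,0],[602,-9,-483,0,68.9,0,0]], newtons=20)

```text
time: 1.95
position: [0.4771, 0.1487, 0.1967]
tool_rot: [0.5, -0.5, 0.5, -0.5]
ft_force: [-0.2, 0.3, -0.2]
grip_width: 0.0148
```

```bash
python3 -c "
from h import *
state([615,-80,200])"
```

```text
t 1.95 p [477.1 148.7 196.7] F [-0.2  0.3 -0.2] w 14.8 q [0.08 0.35 1.73 0.   1.06 0.08]
axes(rows xyz) [[-0.001, -1.0, -0.0], [0.001, 0.0, -1.0], [1.0, -0.001, 0.001]]
shift mm [228.5  -3.2 138.1]
```

drive_tool(plan=[[228,-3,138,0,0,0,0],[228,-3,138,0,0,0,0],[228,-3,138,0,0,0,0],[228,-3,138,0,0,0,0],[228,-3,138,0,0,0,0],[228,-3,138,0,0,0,0],[228,40,138,0,0,0,0],[228,80,138,0,0,0,0],[228,115,138,0,0,0,0],[228,115,138,0,0,0,0]])

```text
time: 2.95
position: [0.6093, -0.0757, 0.0764]
tool_rot: [-0.502, 0.504, -0.496, 0.498]
ft_force: [-0.4, 0.7, 0.0]
grip_width: 0.0006
```

```bash
python3 -c "
from h import *
state([600,-48,80]);state([569,10,80])"
```

```text
t 2.95 p [609.3 -75.7  76.4] F [-0.4  0.7  0. ] w 0.6 q [-0.31  0.66  1.55  0.    0.95 -0.31]
axes(rows xyz) [[-0.0, -1.0, -0.004], [-0.012, 0.004, -1.0], [1.0, -0.0, -0.012]]
shift mm [-27.7  -3.4  -9.4]
t 2.95 p [609.3 -75.7  76.4] F [-0.4  0.7  0. ] w 0.6 q [-0.31  0.66  1.55  0.    0.95 -0.31]
axes(rows xyz) [[-0.0, -1.0, -0.004], [-0.012, 0.004, -1.0], [1.0, -0.0, -0.012]]
shift mm [-85.7  -2.8 -40.4]
```

drive_tool(plan=[[-14,0,-7,0,0,0,0],[-26,-2,-13,0,0,0,0],[-36,-2,-18,0,0,0,0],[-46,-2,-24,0,0,0,0],[-54,-2,-29,0,0,0,0],[-61,-2,-33,0,0,0,0],[-68,-2,-37,0,0,0,0],[-74,-2,-40,0,0,0,0],[-80,-2,-43,0,0,0,0],[-85,-2,-45,0,0,0,0]])

```text
time: 3.95
position: [0.5689, 0.0079, 0.0833]
tool_rot: [-0.5, 0.5, -0.5, 0.5]
ft_force: [0.5, -0.3, -0.4]
grip_width: 0.0005
```

```bash
python3 -c "
from h import *
state([568,16,80])
for d in mark_of('scene','bar_knob')[:2]: print(d)
"
```

```text
t 3.95 p [568.9   7.9  83.3] F [ 0.5 -0.3 -0.4] w 0.5 q [-0.18  0.6   1.67 -0.    0.87 -0.18]
axes(rows xyz) [[-0.001, -1.0, -0.0], [-0.0, 0.0, -1.0], [1.0, -0.001, -0.0]]
shift mm [-8.1  3.3 -0.9]
{'location': [369.9, 173.2], 'conf': 0.84}
```

drive_tool(plan=[[-2,0,0,0,0,0,0],[-4,0,0,0,0,0,0],[-5,0,0,0,0,0,0],[-5,0,0,0,0,0,0]])

```text
time: 4.4
position: [0.5693, 0.0124, 0.0833]
tool_rot: [0.5, -0.5, 0.5, -0.5]
ft_force: [-0.3, -0.2, -0.4]
grip_width: 0.0007
```

```bash
python3 -c "
from h import *
state([568,16,80])
t=camera('top');s=camera('scene')
f=lambda im,x,y,w,h:cv2.resize(im[y:y+h,x:x+w],(400,300),interpolation=cv2.INTER_CUBIC)
cv2.imwrite('pics/c2.png',np.hstack([f(t,210,130,100,75),f(s,320,130,100,75)]))
for n in ('top','scene'):
  for k in ('bar_eye','bar_knob'): print(n,k,mark_of(n,k)[:1])
"
```

```text
t 4.4 p [569.3  12.4  83.3] F [-0.3 -0.2 -0.4] w 0.7 q [-0.17  0.6   1.67 -0.    0.87 -0.17]
axes(rows xyz) [[-0.001, -1.0, 0.0], [0.0, -0.0, -1.0], [1.0, -0.001, 0.0]]
shift mm [-3.6  3.3 -1.3]
top bar_eye [{'location': [298.0, 188.4], 'conf': 0.63}]
top bar_knob [{'location': [278.8, 158.9], 'conf': 0.68}]
scene bar_eye [{'location': [333.5, 189.1], 'conf': 0.56}]
scene bar_knob [{'location': [369.3, 174.6], 'conf': 0.71}]
```

View pics/c2.png

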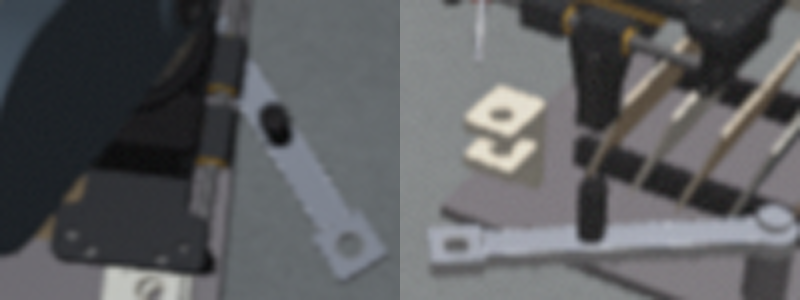

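```bash
python3 -c "
from h import *
for n in ('top','scene'): print(n,np.round(proj(n,[[.5693,.0124,.0833],[.5693,.0124,.15],[.5903,-.0316,.105],[.4877,.0305,.078]]),1).tolist(), np.round(ray(n,[320,200])[1],2), {k:v for k,v in get_calibration(n).items() if k in('cx','cy','D','fy')})
print(get_obs()['time'])
print(mark_of('scene','bar')[:2], spot_in('top','bar')[:2])
"
```

```text
top [[259.4, 168.3], [254.4, 160.0], [278.2, 159.1], [246.8, 201.9]] [ 0.18  0.02 -0.98] {'fy': 364.0726334419854, 'cx': 320.88718848048325, 'cy': 193.61519119416093, 'D': array([-0.04554226,  0.        ,  0.        ,  0.        ,  0.        ])}
scene [[368.5, 171.4], [369.9, 148.5], [366.8, 176.4], [344.9, 158.8]] [-0.47  0.59 -0.65] {'fy': 399.193190893512, 'cx': 325.5809866406233, 'cy': 193.97200007467544, 'D': array([-0.07064791,  0.        ,  0.        ,  0.        ,  0.        ])}
4.7Traceback (most recent call last):
  File "<string>", line 5, in <module>
    print(mark_of('scene','bar')[:2], spot_in('top','bar')[:2])
          ~~~~~~~^^^^^^^^^^^^^^^
ValueError: it knows: bar_eye, bar_knob, bar_pivot, fork_hole, lock_pin, pin_stand, rack, short_pin
```

```bash
python3 -c "
from h import *
t=camera('top');s=camera('scene')
for n,im in (('top',t),('scene',s)):
  p=proj(n,[[.5693,.0124,.0833],[.5693,.0124,.153]])
  for i in range(2): cv2.circle(im,tuple(int(round(v)) for v in p[i]),2,(0,0,255) if i==0 else (0,255,0),-1)
cv2.imwrite('pics/c3.png',np.hstack([cv2.resize(t[80:280,130:330],(400,400)),cv2.resize(s[20:220,250:450],(400,400))]))
"
```

```text
(no output)
```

View pics/c3.png

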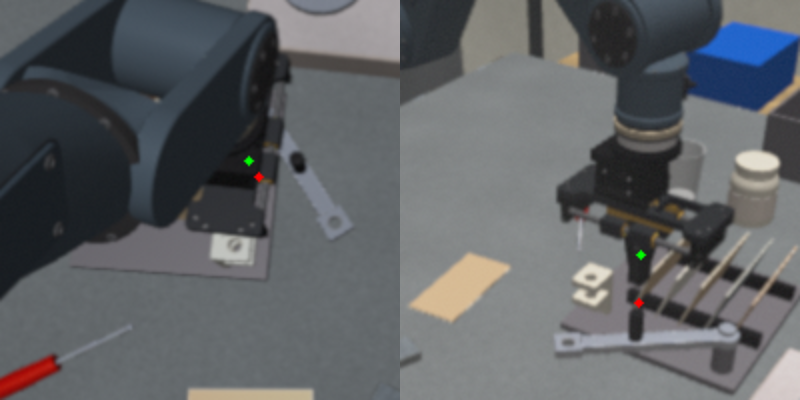

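drive_tool(plan=[[0,-30,0,0,0,0,0],[0,-40,0,0,0,0,0],[50,-40,0,0,0,0,0],[100,-40,10,0,0,0,0],[140,-30,30,0,0,0,0],[140,0,30,0,0,0,0],[140,0,30,0,0,0,0],[140,0,30,0,0,0,0]])

```text
time: 5.6
position: [0.5978, -0.1268, 0.0827]
tool_rot: [-0.5, 0.501, -0.499, 0.5]
ft_force: [1.2, 0.7, -0.3]
grip_width: 0.0005
```

```bash
python3 -c "
from h import *
o,M=state()
t=camera('top');s=camera('scene');p=o['position']
for n,im in (('top',t),('scene',s)):
  q=proj(n,[p,p+[0,0,.07]]);print(n,q)
  for i in range(2): cv2.circle(im,tuple(int(round(v)) for v in q[i]),1,(0,0,255) if i==0 else (0,255,0),-1)
  print(n,[mark_of(n,'bar_knob')[0]['location'],mark_of(n,'bar_eye')[0]['location']])
  c=np.round(q[0]).astype(int)-[50,50];print(c)
  cv2.imwrite('pics/%s4.png'%n,cv2.resize(im[c[1]:c[1]+100,c[0]:c[0]+100],(400,400),interpolation=cv2.INTER_CUBIC))
cv2.imwrite('pics/c4.png',np.hstack([cv2.imread('pics/top4.png'),cv2.imread('pics/scene4.png')]))
"
```

```text
t 5.6 p [ 597.8 -126.8   82.7] F [ 1.2  0.7 -0.3] w 0.5 q [-0.39  0.65  1.56  0.    0.94 -0.39]
axes(rows xyz) [[-0.0, -1.0, -0.001], [-0.003, 0.001, -1.0], [1.0, -0.0, -0.003]]
top [[319.75567106 163.24580058]
 [319.81268969 154.04975651]]
top [[388.5, 231.1], [295.4, 191.5]]
[270 113]
scene [[346.49814811 207.45485428]
 [346.96902506 182.41535575]]Traceback (most recent call last):
  File "<string>", line 8, in <module>
    print(n,[mark_of(n,'bar_knob')[0]['location'],mark_of(n,'bar_eye')[0]['location']])
             ~~~~~~~~~~~~~~~~~~~~~^^^
IndexError: list index out of range
```

```bash
python3 -c "
from h import *
o,M=state()
t=camera('top');s=camera('scene');p=o['position'];L=[]
for n,im in (('top',t),('scene',s)):
  q=proj(n,[p,p+[0,0,.07]])
  for i in range(2): cv2.circle(im,tuple(int(round(v)) for v in q[i]),1,(0,0,255) if i==0 else (0,255,0),-1)
  c=np.round(q[0]).astype(int)-[50,50];print(n,c,q.round(1).tolist())
  L.append(cv2.resize(im[c[1]:c[1]+100,c[0]:c[0]+100],(400,400),interpolation=cv2.INTER_CUBIC))
cv2.imwrite('pics/c4.png',np.hstack(L))
"
```

```text
t 5.85 p [ 599.7 -126.8   84.7] F [ 0.8 -0.3 -0.1] w 0.4 q [-0.39  0.64  1.56  0.    0.94 -0.39]
axes(rows xyz) [[0.001, -1.0, 0.001], [0.002, -0.001, -1.0], [1.0, 0.001, 0.002]]
top [270 112] [[319.9, 162.3], [319.9, 153.0]]
scene [297 157] [[347.2, 207.1], [347.7, 182.0]]
```

View pics/c4.png

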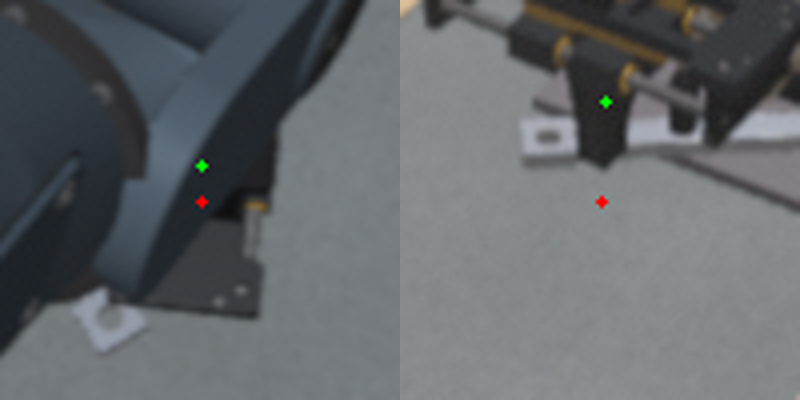

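drive_tool(plan=[[33,0,0,0,0,0,0],[33,40,0,0,0,0,0],[33,65,0,0,0,0,0],[33,75,0,0,0,0,0],[33,79,0,0,0,0,0],[33,79,0,0,0,0,0]])

```text
time: 6.55
position: [0.5995, -0.1604, 0.0047]
tool_rot: [0.5, -0.5, 0.5, -0.5]
ft_force: [0.5, -0.0, 0.7]
grip_width: 0.0007
```

drive_tool(plan=[[0,2,0,0,0,0,0],[0,4,0,0,0,0,0],[0,6,0,0,0,0,0],[0,6,0,0,0,0,0]])

```text
time: 6.95
position: [0.5991, -0.1605, -0.0014]
tool_rot: [0.5, -0.5, 0.5, -0.5]
ft_force: [-0.6, -0.5, -0.0]
grip_width: 0.0007
```

drive_tool(plan=[[0,3,0,0,0,0,0],[0,6,0,0,0,0,0],[0,8,0,0,0,0,0],[0,8,0,0,0,0,0]])

```text
time: 7.35
position: [0.5987, -0.1604, -0.0101]
tool_rot: [-0.5, 0.5, -0.5, 0.5]
ft_force: [-0.5, -0.0, 0.3]
grip_width: 0.0006
```

drive_tool(plan=[[0,2,0,0,0,0,0],[0,5,0,0,0,0,0],[0,7,0,0,0,0,0],[0,7,0,0,0,0,0]])

```text
time: 7.75
position: [0.5988, -0.1604, -0.0171]
tool_rot: [-0.5, 0.5, -0.5, 0.5]
ft_force: [-0.8, 0.2, 0.7]
grip_width: 0.0005
```

drive_tool(plan=[[0,2,0,0,0,0,0],[0,3,0,0,0,0,0],[0,3,0,0,0,0,0]])

```text
time: 8.05
position: [0.599, -0.1605, -0.0198]
tool_rot: [-0.5, 0.5, -0.5, 0.5]
ft_force: [-0.5, -0.7, -0.2]
grip_width: 0.0003
```

drive_tool(plan=[[0,2,0,0,0,0,0],[0,3,0,0,0,0,0],[0,3,0,0,0,0,0]])

```text
time: 8.35
position: [0.5989, -0.1604, -0.0228]
tool_rot: [-0.5, 0.5, -0.5, 0.5]
ft_force: [0.8, -1.1, -0.5]
grip_width: 0.0002
```

```bash
python3 -c "
from h import *
o,M=state()
t=camera('top');s=camera('scene');p=o['position'];L=[]
for n,im in (('top',t),('scene',s)):
  q=proj(n,[p,p+[0,0,.025]])
  for i in range(2): cv2.circle(im,tuple(int(round(v)) for v in q[i]),1,(0,0,255) if i==0 else (0,255,0),-1)
  c=np.round(q[0]).astype(int)-[50,50];print(n,c,q.round(1).tolist())
  L.append(cv2.resize(im[c[1]:c[1]+100,c[0]:c[0]+100],(400,400),interpolation=cv2.INTER_CUBIC))
cv2.imwrite('pics/c5.png',np.hstack(L))
"
```

```text
t 8.35 p [ 598.9 -160.4  -22.8] F [ 0.8 -1.1 -0.5] w 0.2 q [-0.44  0.81  1.58 -0.    0.75 -0.44]
axes(rows xyz) [[-0.001, -1.0, -0.0], [-0.0, 0.0, -1.0], [1.0, -0.001, -0.0]]
top [282 126] [[332.4, 175.7], [332.8, 173.2]]
scene [288 200] [[338.1, 249.6], [338.1, 242.2]]
```

View pics/c5.png

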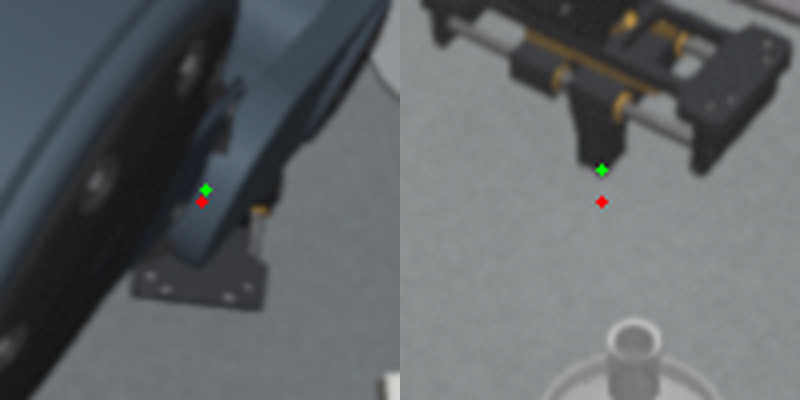

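drive_tool(plan=[[0,1,0,0,0,0,0],[0,2,0,0,0,0,0],[0,2,0,0,0,0,0]])

```text
time: 8.75
position: [0.5989, -0.1605, -0.0248]
tool_rot: [-0.5, 0.5, -0.5, 0.5]
ft_force: [-0.6, -0.1, 0.9]
grip_width: 0.0004
```

drive_tool(plan=[[0,1,0,0,0,0,0],[0,2,0,0,0,0,0],[0,2,0,0,0,0,0]])

```text
time: 9.05
position: [0.5989, -0.1605, -0.0268]
tool_rot: [-0.5, 0.5, -0.5, 0.5]
ft_force: [0.1, 0.4, 0.3]
grip_width: 0.0005
```

drive_tool(plan=[[0,1,0,0,0,0,0],[0,2,0,0,0,0,0],[0,2,0,0,0,0,0]])

```text
time: 9.35
position: [0.5989, -0.1605, -0.0288]
tool_rot: [-0.5, 0.5, -0.5, 0.5]
ft_force: [-0.2, -0.2, 0.6]
grip_width: 0.0005
```

drive_tool(plan=[[0,1,0,0,0,0,0],[0,2,0,0,0,0,0],[0,2,0,0,0,0,0]])

```text
time: 9.65
position: [0.5989, -0.1605, -0.0308]
tool_rot: [-0.5, 0.5, -0.5, 0.5]
ft_force: [-0.6, 0.9, 0.7]
grip_width: 0.0002
```

drive_tool(plan=[[0,1,0,0,0,0,0],[0,2,0,0,0,0,0],[0,2,0,0,0,0,0]])

```text
time: 9.95
position: [0.5992, -0.1606, -0.0315]
tool_rot: [0.5, -0.5, 0.5, -0.5]
ft_force: [-1.1, 0.3, 6.7]
grip_width: 0.0005
```

drive_tool(plan=[[0,1,0,0,0,0,0],[0,2,0,0,0,0,0],[0,2,0,0,0,0,0]])

```text
time: 10.25
position: [0.5991, -0.1606, -0.0316]
tool_rot: [0.5, -0.5, 0.5, -0.5]
ft_force: [-4.3, 2.0, 17.7]
grip_width: 0.0006
```

drive_tool(plan=[[0,-45,0,0,0,0,0],[0,-84,0,0,0,0,0],[-40,-84,12,0,0,0,0],[-80,-84,16,0,0,0,0],[-85,-84,16,0,0,0,0],[-96,-84,8,0,0,0,0],[-106,-84,3,0,0,0,0],[-116,-84,-3,0,0,0,0],[-126,-84,-8,0,0,0,0],[-134,-84,-13,0,0,0,0]])

```text
time: 11.25
position: [0.5829, -0.0272, 0.0488]
tool_rot: [0.502, -0.501, 0.499, -0.498]
ft_force: [-2.5, -4.0, -0.3]
grip_width: 0.0007
```

drive_tool(plan=[[-7,0,-4,0,0,0,0],[-14,0,-8,0,0,0,0],[-21,0,-11,0,0,0,0],[-27,0,-14,0,0,0,0],[-31,0,-16,0,0,0,0],[-33,0,-17,0,0,0,0],[-35,0,-18,0,0,0,0]])

```text
time: 11.95
position: [0.5697, 0.0087, 0.0498]
tool_rot: [0.499, -0.499, 0.501, -0.501]
ft_force: [0.1, -1.5, -1.2]
grip_width: 0.0005
```

```bash
python3 -c "
from h import *
o,M=state()
camera('scene');camera('top')
for n in ('top','scene'):
  for k,z in (('bar_eye',.065),('bar_knob',.105)):
    for d in mark_of(n,k)[:1]: print(n,k,d,at_z(n,d['location'],z))
"
```

```text
t 11.95 p [569.7   8.7  49.8] F [ 0.1 -1.5 -1.2] w 0.5 q [-0.18  0.65  1.69  0.    0.8  -0.18]
axes(rows xyz) [[-0.001, -1.0, 0.0], [0.003, -0.0, -1.0], [1.0, -0.001, 0.003]]
top bar_eye {'location': [254.6, 204.8], 'conf': 0.57} [0.48499352 0.01412095 0.065     ]
scene bar_eye {'location': [340.5, 164.0], 'conf': 0.66} [0.48125218 0.0201358  0.065     ]
scene bar_knob {'location': [371.9, 156.8], 'conf': 0.98} [0.5590535 0.0431502 0.105    ]
```

Pushing works. On to the stop, gently.

drive_tool(plan=[[-2,0,0,0,0,0,0],[-4,0,0,0,0,0,0],[-6,0,0,0,0,0,0],[-6,0,0,0,0,0,0]])

```text
time: 12.65
position: [0.5679, 0.0148, 0.0493]
tool_rot: [-0.5, 0.5, -0.5, 0.5]
ft_force: [-0.5, 0.1, -0.8]
grip_width: 0.0003
```

drive_tool(plan=[[-1,0,0,0,0,0,0],[-2,0,0,0,0,0,0],[-3,0,0,0,0,0,0],[-3,0,0,0,0,0,0]])

```text
time: 13.05
position: [0.5678, 0.0172, 0.0493]
tool_rot: [0.5, -0.5, 0.5, -0.5]
ft_force: [-1.8, -4.3, 0.6]
grip_width: 0.0007
```

drive_tool(plan=[[-1,0,0,0,0,0,0],[-2,0,0,0,0,0,0],[-2,0,0,0,0,0,0]])

```text
time: 13.35
position: [0.5678, 0.0172, 0.0493]
tool_rot: [0.501, -0.499, 0.5, -0.499]
ft_force: [-2.8, -10.2, 0.2]
grip_width: 0.0007
```

drive_tool(plan=[[-1,0,0,0,0,0,0],[-2,0,0,0,0,0,0],[-2,0,0,0,0,0,0]])

```text
time: 13.65
position: [0.5679, 0.0172, 0.0494]
tool_rot: [0.502, -0.498, 0.501, -0.499]
ft_force: [-3.2, -16.1, -0.6]
grip_width: 0.0006
```

drive_tool(plan=[[12,0,0,0,0,0,0],[40,-10,0,0,0,0,0],[70,-50,0,0,0,0,50],[110,-90,-20,0,0,0,50],[405,-100,-85,0,0,0,50],[405,-100,-85,0,0,0,50],[405,-100,-85,0,0,0,50],[405,-100,-85,0,0,0,50],[405,-100,-85,0,0,0,50],[405,-100,-85,0,0,0,50]])

```text
time: 14.65
position: [0.4853, -0.3758, 0.1492]
tool_rot: [0.499, -0.5, 0.501, -0.5]
ft_force: [1.6, -0.6, -0.1]
grip_width: 0.0486
```

```bash
python3 -c "
from h import *
o,M=state([483,-382,150])
t=camera('top');s=camera('scene')
for n in ('top','scene'):
  for k,z in (('bar_eye',.065),('bar_knob',.105),('fork_hole',.078)):
    for d in mark_of(n,k)[:1]: print(n,k,d,at_z(n,d['location'],z))
f=lambda im,x,y,w,h:cv2.resize(im[y:y+h,x:x+w],(400,300),interpolation=cv2.INTER_CUBIC)
cv2.imwrite('pics/c6.png',np.hstack([f(t,210,130,100,75),f(s,320,130,100,75)]))
"
```

```text
t 14.65 p [ 485.3 -375.8  149.2] F [ 1.6 -0.6 -0.1] w 48.6 q [-0.84  0.56  1.5   0.    1.08 -0.84]
axes(rows xyz) [[-0.001, -1.0, -0.0], [0.003, 0.0, -1.0], [1.0, -0.001, 0.003]]
shift mm [ 6.2 -0.8 -2.3]
scene bar_eye {'location': [344.2, 159.8], 'conf': 0.59} [0.47861355 0.04109472 0.065     ]
scene bar_knob {'location': [376.8, 154.7], 'conf': 0.63} [0.56434905 0.0578783  0.105     ]
scene fork_hole {'location': [342.4, 156.5], 'conf': 0.68} [0.47671835 0.03535316 0.078     ]
```

View pics/c6.png

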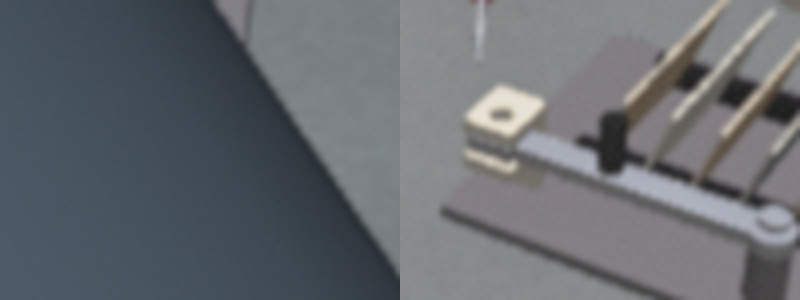

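drive_tool(plan=[[0,0,0,0,0,0,50],[0,40,0,0,0,0,50],[0,75,0,0,0,0,50],[0,95,0,0,0,0,50],[0,104,0,0,0,0,50],[0,106,0,0,0,0,50],[0,106,0,0,0,0,50]])

```text
time: 15.75
position: [0.4858, -0.3741, 0.0435]
tool_rot: [0.5, -0.5, 0.5, -0.5]
ft_force: [0.9, 0.1, 0.4]
grip_width: 0.05
```

```bash
python3 -c "
from h import *
o,M=state([482.5,-381.5,44])
s=camera('scene');t=camera('top')
f=lambda im,x,y,w,h:cv2.resize(im[y:y+h,x:x+w],(400,300),interpolation=cv2.INTER_CUBIC)
cv2.imwrite('pics/c7.png',np.hstack([f(s,190,210,80,60),f(t,380,190,80,60)]))
"
```

```text
t 15.75 p [ 485.8 -374.1   43.5] F [0.9 0.1 0.4] w 50.0 q [-0.84  0.7   1.58  0.    0.86 -0.84]
axes(rows xyz) [[0.0, -1.0, 0.001], [0.001, -0.001, -1.0], [1.0, 0.0, 0.001]]
shift mm [ 7.4 -0.5 -3.3]
```

View pics/c7.png

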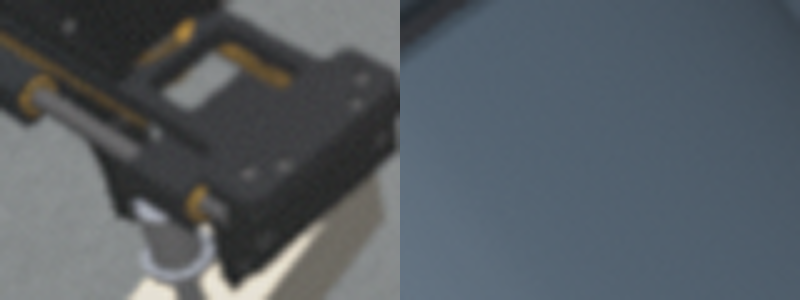

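drive_tool(plan=[[4,0,-2,0,0,0,50],[7,0,-3,0,0,0,50],[7,0,-3,0,0,0,30],[7,0,-3,0,0,0,15],[7,0,-3,0,0,0,15],[7,0,-3,0,0,0,15],[7,0,-3,0,0,0,15]], newtons=30)

```text
time: 16.55
position: [0.4822, -0.3809, 0.0428]
tool_rot: [0.5, -0.5, 0.5, -0.5]
ft_force: [-1.0, -0.2, -1.0]
grip_width: 0.021
```

drive_tool(plan=[[0,-10,0,0,0,0,15],[0,-40,0,0,0,0,15],[0,-85,0,0,0,0,15],[0,-120,0,0,0,0,15],[0,-120,0,0,0,0,15]])

```text
time: 17.05
position: [0.4849, -0.3839, 0.1693]
tool_rot: [0.5, -0.496, 0.504, -0.5]
ft_force: [1.3, -1.2, -1.5]
grip_width: 0.021
```

```bash
python3 -c "
from h import *
o,M=state([487.7,31,160])
"
```

```text
t 17.05 p [ 484.9 -383.9  169.3] F [ 1.3 -1.2 -1.5] w 21.0 q [-0.85  0.54  1.48 -0.    1.11 -0.85]
axes(rows xyz) [[-0.0, -1.0, 0.009], [0.008, -0.009, -1.0], [1.0, -0.0, 0.008]]
shift mm [-415.     5.5    2.7]
```

drive_tool(plan=[[-50,0,5,0,0,0,15],[-100,0,5,0,0,0,15],[-150,0,5,0,0,0,15],[-200,0,5,0,0,0,15],[-250,0,5,0,0,0,15],[-300,0,5,0,0,0,15],[-350,0,5,0,0,0,15],[-385,0,5,0,0,0,15],[-405,0,5,0,0,0,15],[-412,0,5,0,0,0,15]])

```text
time: 18.05
position: [0.4859, 0.0333, 0.1625]
tool_rot: [0.501, -0.5, 0.499, -0.5]
ft_force: [0.2, -0.3, -0.9]
grip_width: 0.021
```

```bash
python3 -c "
from h import *
o,M=state([487.7,31,125])
"
```

```text
t 18.05 p [485.9  33.3 162.5] F [ 0.2 -0.3 -0.9] w 21.0 q [-0.16  0.39  1.8   0.    0.96 -0.16]
axes(rows xyz) [[0.003, -1.0, -0.0], [-0.002, 0.0, -1.0], [1.0, 0.003, -0.002]]
shift mm [ 2.3 37.5  1.8]
```

Lower so the tip is ~8 mm above the ear (reported z ≈ 121), then look.

drive_tool(plan=[[0,20,1,0,0,0,15],[0,35,1,0,0,0,15],[0,41,1,0,0,0,15],[0,41,1,0,0,0,15],[0,41,1,0,0,0,15]])

```text
time: 18.55
position: [0.4886, 0.0304, 0.1221]
tool_rot: [0.5, -0.5, 0.5, -0.5]
ft_force: [-0.2, -0.2, -0.4]
grip_width: 0.0215
```

```bash
python3 -c "
from h import *
o,M=state([487.7,31,121])
s=camera('scene');t=camera('top');p=o['position']
tip=p-[0,0,.0348]
for n in('top','scene'): print(n,proj(n,[tip,tip+[0,0,.06],[.4877,.031,.078]]).round(1).tolist())
f=lambda im,x,y,w,h:cv2.resize(im[y:y+h,x:x+w],(400,300),interpolation=cv2.INTER_CUBIC)
cv2.imwrite('pics/c8.png',np.hstack([f(s,305,115,80,60),f(t,210,170,80,60)]))
"
```

```text
t 18.55 p [488.6  30.4 122.1] F [-0.2 -0.2 -0.4] w 21.5 q [-0.17  0.45  1.84 -0.    0.85 -0.16]
axes(rows xyz) [[-0.001, -1.0, 0.0], [0.0, -0.0, -1.0], [1.0, -0.001, 0.0]]
shift mm [-0.6  1.1 -0.9]
top [[246.1, 200.8], [240.6, 195.6], [246.6, 201.9]]
scene [[345.2, 155.9], [345.5, 135.8], [345.0, 158.7]]
```

View pics/c8.png

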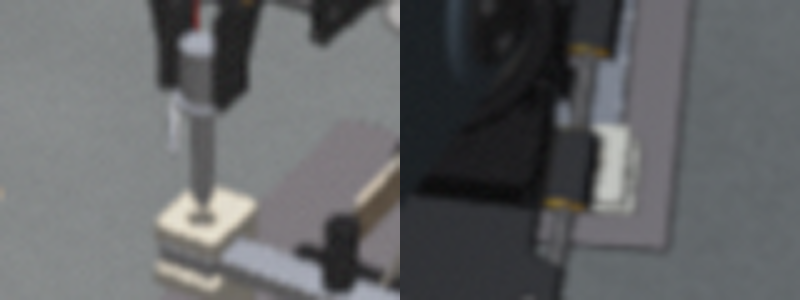

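drive_tool(plan=[[-0.5,4,-0.8,0,0,0,15],[-0.5,8,-0.8,0,0,0,15],[-0.5,11,-0.8,0,0,0,15],[-0.5,13,-0.8,0,0,0,15],[-0.5,15,-0.8,0,0,0,15],[-0.5,15,-0.8,0,0,0,15]])

```text
time: 19.25
position: [0.4873, 0.0316, 0.1065]
tool_rot: [-0.5, 0.5, -0.5, 0.5]
ft_force: [0.2, -0.6, -1.3]
grip_width: 0.021
```

drive_tool(plan=[[0,2,0,0,0,0,15],[0,4,0,0,0,0,15],[0,5,0,0,0,0,15],[0,5,0,0,0,0,15]])

```text
time: 19.65
position: [0.4874, 0.0316, 0.1017]
tool_rot: [-0.5, 0.5, -0.5, 0.5]
ft_force: [0.4, -0.9, -0.6]
grip_width: 0.0211
```

drive_tool(plan=[[0,2,0,0,0,0,15],[0,4,0,0,0,0,15],[0,6,0,0,0,0,15],[0,8,0,0,0,0,15],[0,8,0,0,0,0,15]])

```text
time: 20.15
position: [0.4873, 0.0316, 0.0935]
tool_rot: [-0.5, 0.5, -0.5, 0.5]
ft_force: [0.7, -0.5, -1.2]
grip_width: 0.0211
```

drive_tool(plan=[[0,2,0,0,0,0,15],[0,4,0,0,0,0,15],[0,6,0,0,0,0,15],[0,8,0,0,0,0,15],[0,8,0,0,0,0,15]])

```text
time: 20.65
position: [0.4873, 0.0316, 0.0855]
tool_rot: [-0.5, 0.5, -0.5, 0.5]
ft_force: [0.0, -0.1, -0.4]
grip_width: 0.0214
```

Tip ~51: through the eye, entering the lower ear; home at z ≈ 53.

drive_tool(plan=[[0,3,0,0,0,0,15],[0,6,0,0,0,0,15],[0,9,0,0,0,0,15],[0,12,0,0,0,0,15],[0,12,0,0,0,0,15]])

```text
time: 21.15
position: [0.4871, 0.0316, 0.0734]
tool_rot: [-0.5, 0.5, -0.5, 0.5]
ft_force: [-1.0, -0.5, -0.6]
grip_width: 0.0213
```

drive_tool(plan=[[0,3,0,0,0,0,15],[0,6,0,0,0,0,15],[0,9,0,0,0,0,15],[0,12,0,0,0,0,15],[0,15,0,0,0,0,15],[0,16,0,0,0,0,15],[0,16,0,0,0,0,15]])

```text
time: 21.85
position: [0.4874, 0.0316, 0.0576]
tool_rot: [-0.5, 0.5, -0.5, 0.5]
ft_force: [-0.7, -0.2, -0.2]
grip_width: 0.021
```

drive_tool(plan=[[0,1,0,0,0,0,15],[0,2,0,0,0,0,15],[0,3,0,0,0,0,15],[0,3,0,0,0,0,15]])

```text
time: 22.25
position: [0.4874, 0.0315, 0.0548]
tool_rot: [-0.5, 0.5, -0.5, 0.5]
ft_force: [0.3, -1.2, -1.0]
grip_width: 0.0211
```

drive_tool(plan=[[0,1,0,0,0,0,15],[0,2,0,0,0,0,15],[0,2,0,0,0,0,15]])

```text
time: 22.55
position: [0.4876, 0.0315, 0.0529]
tool_rot: [0.5, -0.5, 0.5, -0.5]
ft_force: [0.3, -0.2, -0.2]
grip_width: 0.0212
```

drive_tool(plan=[[0,1,0,0,0,0,15],[0,2,0,0,0,0,15],[0,2,0,0,0,0,15]])

```text
time: 22.85
position: [0.4877, 0.0315, 0.0527]
tool_rot: [0.5, -0.5, 0.5, -0.5]
ft_force: [-3.1, 0.1, 15.6]
grip_width: 0.0212
```

drive_tool(plan=[[0,1,0,0,0,0,15],[0,1,0,0,0,0,15]])

```text
time: 23.05
position: [0.4878, 0.0315, 0.0526]
tool_rot: [0.5, -0.499, 0.501, -0.5]
ft_force: [-5.2, -0.9, 23.7]
grip_width: 0.0214
```

drive_tool(plan=[[0,-3,0,0,0,0,15],[0,-3,0,0,0,0,45],[0,-3,0,0,0,0,45],[0,-3,0,0,0,0,45],[0,-3,0,0,0,0,45],[0,-20,0,0,0,0,45],[0,-50,0,0,0,0,45],[0,-100,0,0,0,0,45],[0,-140,0,0,0,0,45],[50,-150,0,0,0,0,45]])

```text
time: 24.05
position: [0.49, -0.0142, 0.2039]
tool_rot: [-0.5, 0.496, -0.5, 0.504]
ft_force: [0.9, -0.5, -0.9]
grip_width: 0.0451
```

drive_tool(plan=[[50,0,0,0,0,0,45],[100,0,0,0,0,0,45],[150,0,0,0,0,0,45],[200,0,0,0,0,0,45],[250,0,0,0,0,0,45],[250,0,0,0,0,0,45]])

```text
time: 24.65
position: [0.488, -0.2747, 0.1994]
tool_rot: [0.499, -0.5, 0.503, -0.498]
ft_force: [-0.5, -0.0, -0.6]
grip_width: 0.045
```

```bash
python3 -c "
from h import *
o,M=state()
s=camera('scene');t=camera('top')
top=np.array([.4877,.031,.112])
for n in('top','scene'): print(n,proj(n,[top,[.4877,.031,.082]]).round(1).tolist(),mark_of(n,'lock_pin')[:2],mark_of(n,'short_pin')[:1])
f=lambda im,x,y,w,h:cv2.resize(im[y:y+h,x:x+w],(400,300),interpolation=cv2.INTER_CUBIC)
cv2.imwrite('pics/c9.png',np.vstack([np.hstack([f(s,320,125,80,60),f(t,210,150,100,75)]),cv2.resize(s,(480,300))[:, :400].repeat(2,1)[:, :800]]))
"
```

```text
t 24.65 p [ 488.  -274.7  199.4] F [-0.5 -0.  -0.6] w 45.0 q [-0.71  0.43  1.59 -0.    1.12 -0.7 ]
axes(rows xyz) [[-0.007, -1.0, 0.004], [0.002, -0.004, -1.0], [1.0, -0.007, 0.002]]
top [[243.6, 199.1], [246.3, 201.5]] [{'location': [249.3, 203.8], 'conf': 0.51}] [{'location': [249.9, 166.9], 'conf': 0.17}]
scene [[345.1, 147.6], [345.0, 157.4]] [] [{'location': [244.4, 257.7], 'conf': 0.6}]
```

View pics/c9.png

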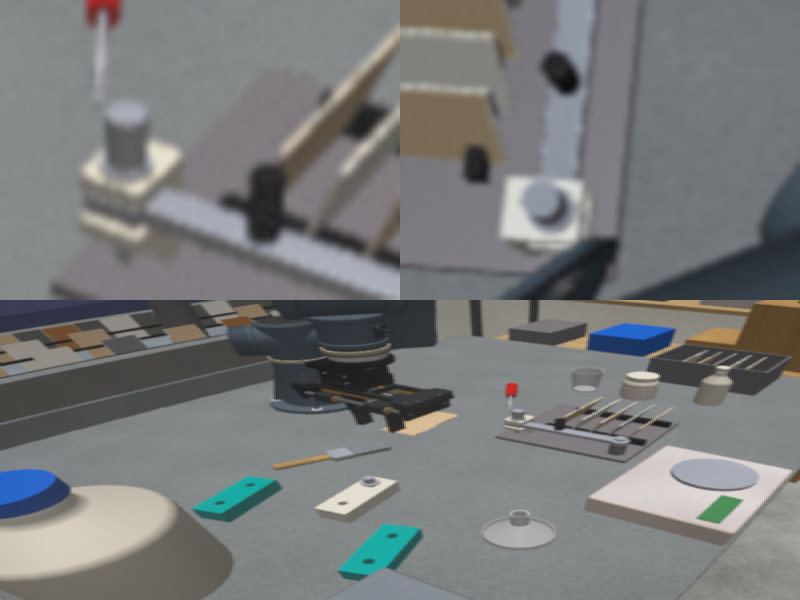

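The pin is seated: its flange lies on the upper ear, with the head top at about crop (127,110), i.e. pixel (345,147), against a predicted (345.1,147.6). The bar is shut and the short pin is still in the stand. The arm is clear of everything.

```bash
python3 -c "
from rig import *
print(hand_in())"
```

```text
the job is handed in; nothing more can be done
None
```

I pushed the bar shut by its knob, then threaded the long pin down through fork and eye until its flange rested on the fork. I handed the job in at about 25 s.

**Final checks**
- **Bar:** it met its hard stop at reported y 17.2 mm, held at 16 N. The pictures afterwards show the eye inside the fork.
- **Pin:** it went down with no side load. The flange landed at reported z 52.7 mm, against about 53 mm expected, with up to 24 N of seating force.
- **Last picture:** the pin head is within 1 px of where a seated pin should appear. The short pin is still in the stand, and the gripper is empty and clear.

**What disagreed**
- **Tool height:** the true fingertip height was about 31.5 mm above the reported TCP. My first push therefore passed over the knob without touching it. I found the offset by touching the open table (about 18 N) and corrected for it.
- **Networks:** their marks were up to about 10 mm off, so I measured from the pictures instead. At the end they did not find the long pin in the scene camera, and gave only a medium-confidence mark (0.51) in the top one.

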